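Unpin the hair-bead dish, turn it a quarter and hold it level

ROBOT

A 6-joint arm with a two-finger parallel gripper is mounted at the origin on the work surface. World frame = base frame: x ahead of the robot, y to its left, z up, the work surface at z = 0. Lengths are in m, angles in rad, forces in N, time in s.
With the tool pointing down it reaches from about 0.3 to 0.875 m from the base axis. Payload 6.4 kg.
Tool frame: the origin (TCP) lies midway between the tips of the shut fingers; the grasp point (between the pads) lies 19 mm behind it; z points along the fingers, y is the line along which they close (so a half turn about z gives the same grasp; the last joint's range is limited). The gripper opens to 88 mm and grips with 3 to 60 N. Pads are 18 mm wide; open, the fingers measure 123 mm over their backs; the gripper's body (75 mm by 187 mm) begins 45 mm behind the grasp point.
Start: joints at [-1.411, 0.181, 1.607, -0, 1.354, -0.206], TCP at [0.206, -0.537, 0.239] pointing down, gripper open.
Joint ranges: [-2.99, 2.99], [-0.89, 2.07], [0.3, 2.58], [-1.14, 4.28], [0, 2.63], [-3.12, 3.12]. Speed limits (rad/s): [2.57, 2.57, 3.01, 3.14, 3.14, 3.14].

INTERFACE

Orientations are given as a unit quaternion [w, x, y, z].
In Python, from cell import ctrl, grab_frame, camera_model, workorder gives the robot as it stands.
- The arm moves only by the tool apply_moves, never from a script. Its argument "motion" is one flat list of numbers, 7 for each row, row after row: the closure, from -1 (fully open) to 1 (shut), then the shift along the world's x, y, z normalised to -1 to 1, where 1 is 0.05 m, then the turn, a rotation vector about the world's x, y, z normalised to -1 to 1, where 1 is 180 degrees. In form: [grip, x, y, z, wx, wy, wz, grip, x, y, z, wx, wy, wz, ...]. A call has 1 to 8 rows; each row shifts and turns the commanded pose from where the row before left it; what a row does not reach is not made up. A row lasts 1/8 s, in which the tool goes at most 62.5 mm and 10.7 degrees, less where a joint would pass 70% of its speed; a pose out of reach is approached as far as the arm can. A call with a number of a shift or a turn outside -1 to 1 is refused whole. A call with a gripper value outside its range is refused whole. The fingers move at their own pace and stop on an object; "squeeze" is the grip in N (left out, the last holds). Time passes only in rows, so rows that do not move let the fingers close. It gives the time, the measured TCP pose, the force, the opening and the grip force at its end, in the units of the state.
- ctrl.get_state(): the state, without advancing time (a new reading comes with each control period).
- grab_frame(name): name is "scene" or "top" or "wrist"; returns (picture, depth): 384x512x3 uint8, red, green, blue; 384x512 float32, m along the optical axis (not along the pixel's ray), 0 where there is no reading.
- camera_model(name): a dict with "fx", "fy", "cx", "cy" (pixels), "R" (3x3) and "t" (3): a world point X has camera coordinates R X + t. Camera axes: x right, y down, z forward; pixel columns grow to the right and rows downward; lengths in m; the calibration is good to about 2 mm. A picture is of the moment at which its call begins: read the wrist's pose just before it. camera_model takes no time and is no camera call; for the wrist camera it gives the pose at the moment of the call.
- workorder.finish_job(): hands the job in; it is judged then, once.
The state is a dict: "t": time; "joint_positions": joint angles; "qd": joint speeds; "joint_torque": joint torques, N m; "tcp_pos": TCP position; "ee_rot": TCP orientation; "wrist_force": force on the tool from outside, world axes, zero at the start; "ft_torque": the same for the moment, N m; "width": finger opening in m; "grasp_force": force on a finger pad.
Only numpy, scipy, OpenCV 4.12 (cv2) and the standard library are available. Lean on these libraries where they do the work, as an engineer would, in place of code of your own. Each camera call takes 0.05 s, during which the arm holds its last target. There are 200 camera calls.

TASK

Draw the locking pin out of the bead-dish stand and park it, let go, lying in the notch at the side of the stand. Then pick the dish up by its arch handle, lift it straight up about 80 mm and only then turn it a quarter turn clockwise (seen from above), so that its lip points to the wig head, keeping it level and the loose bead in the middle all the time. Finish still holding the dish there, level and still above its stand; do not disturb the other things on the chest.

Things in the scene. Friction and masses are not known exactly. Their poses are not given: they have to be found in the camera images.
- stand: Fixed wooden stand. Origin on the chest top under its post, z up, -x side roughly facing the robot. Base board 10 mm thick, x -80 to 52, y -73 to 113 mm. Round post (radius 24, top z 46 mm) carries the dish. Two upright plates (34 mm wide in y, 8 thick, at x -46 and -72, top z 50 mm) are bored 12 x 12 mm along x, pin axis at y 0, z 34 mm. Side notch at y +80 mm
- notch (a point): Where the pin's origin belongs when parked: stand x -58, y +80, z 34 mm; axes as the stand. The notch is a slot along x, open at its top and both ends: 34 mm long (stand x -76 to -42), 14 mm wide, floor 4 mm below this point, walls 8 mm thick, tops 18 mm above it. The pin lies in it with axes as at the start, handle sticking out of its -x end
- pin: Loose locking pin, 45 g. Origin mid-shank. Steel shank of diameter 8 mm, x -20 to +20; collar 16 mm wide to x -23; black handle x -22 to -50 mm, 12 mm wide in y, z -12 to +8 mm. Starts level in the stand's bores with the stand's axes, origin at stand x -58, z 34 mm, handle to -x; slides freely out along stand -x, clear of the plates after 42 mm
- pin_grip (a point): Place to grip the pin: centre of the length of its black handle on the pin's axis, 36 mm from the pin's origin in -x; 12 mm wide across y
- dish: White dished plate, about 160 g, rim radius 55, 21 mm deep; inside a cone sloping 10 degrees to the middle. Origin under its foot (stand z 46 mm when seated), starting axes as the stand. Lip at +x. Steel lug at x -63 to -55, 28 mm wide, hangs 26 mm below the origin between the stand's plates, locked by the pin: raise 35 mm before turning. Arch handle spans y +-59 mm
- dish_mid (a point): Middle of the dish's inner surface, 7 mm above the dish's origin: the bead's place
- dish_grip (a point): Place to grip the dish: centre of the top bar of the arch handle, 78 mm above the dish's origin. The bar is 72 mm long along the dish's y, 10 mm thick in x, 20 mm high (z +-10 mm); the dish's centre of mass is below it
- dish_lip (a point): Outer end of the pouring lip, 68 mm from the dish's axis along its +x, 22 mm above its origin
- bead_center (a point): Centre of the loose wooden bead, a ball of 20 mm diameter, 12 g, lying in the middle of the dish
- wig_head: Black plastic wig stand head, 282 mm high, about 170 mm wide, origin under its centre; stands about 0.3 m from the stand in its -y direction. Leave alone
- jar: Closed white jar of hair cream, radius 36 mm, 62 mm high, origin under its centre. Leave alone
- comb: Black wide-tooth afro comb lying flat, about 100 x 125 mm, 7 mm thick, origin under its middle. Leave alone

How it is judged:
By the outcome, as a careful person would: the job done as asked, in the order asked, and still so for the second after the job is handed in, while the arm keeps its last pose, push and grip.
It also fails if it takes over 56 s, if anything falls off the work surface, if the arm or the gripper's body presses on something with over 40 N, if the wrist force passes 120 N, or if a joint passes its speed limit or range.

## Working session

There is one attempt and no reset: what is moved stays moved. The work goes in short steps, Python scripts to look and compute and a tool call to move; the robot and the scene stay as the last step left them, time stands still between calls to the robot, and variables do not carry over. Pictures are saved under pics/ and viewed, at most 10 in all, crops included, and the job is handed in when it is done.

Besides the shell and the picture viewer there is one more tool, called by a JSON object that holds its "name" and its "arguments". apply_moves: Moves the arm, as the interface text tells. Its arguments: {"type":"object","properties":{"motion":{"type":"array","items":{"type":"number"}},"squeeze":{"type":"number"}},"required":["motion"]}

```bash
mkdir -p pics; ls
python3 - <<'E'
from cell import ctrl, grab_frame, camera_model
import cv2, numpy as np
for n in ("scene","top"):
    p,d=grab_frame(n); np.savez(f"pics/{n}0.npz",p=p,d=d)
    cv2.imwrite(f"pics/{n}0.png",p[:,:,::-1]); m=camera_model(n); print(n,m)
a=[cv2.imread(f"pics/{n}0.png") for n in("scene","top")]
print(ctrl.get_state())
E
```

```text
pics
scene {'fx': 354.6237702571501, 'fy': 354.6237702571501, 'cx': 247.86806304189201, 'cy': 194.70361997429364, 'R': array([[ 0.3428239 ,  0.93921454,  0.01865011],
       [ 0.72455058, -0.25172866, -0.64160669],
       [-0.59791156,  0.23347105, -0.76680704]]), 't': array([-0.23733249, -0.37372642,  1.19751905])}
top {'fx': 440.5981679450375, 'fy': 440.5981679450375, 'cx': 256.7143046835481, 'cy': 188.7317708389717, 'R': array([[-0.02024141, -0.99975249,  0.00923264],
       [-0.98356511,  0.01825482, -0.17962862],
       [ 0.17941562, -0.01271684, -0.98369117]]), 't': array([0.04570659, 0.64374372, 1.06318228])}
{'t': 0.1, 'joint_positions': array([-1.41129427e+00,  1.81497337e-01,  1.60787222e+00, -4.68481116e-05,
        1.35378465e+00, -2.06326609e-01]), 'qd': array([ 0.00025769, -0.00225729, -0.00295708,  0.00052734, -0.0009166 ,
        0.00047282]), 'joint_torque': array([ 8.59067150e-04, -4.34819019e+01, -3.42693651e+01,  7.03676068e-02,
        3.40451079e-02, -4.74411456e-05]), 'tcp_pos': array([ 0.20560347, -0.53648374,  0.23790032]), 'ee_rot': array([-7.81095851e-04,  9.83316543e-01,  1.81900979e-01, -4.58640096e-06]), 'wrist_force': array([ 0.65120772,  0.03819483, -1.2196667 ]), 'ft_torque': array([ 0.06474566, -0.01146084,  0.00048607]), 'grasp_force': 0.0, 'width': 0.08803959264913581}
```

View pics/scene0.png

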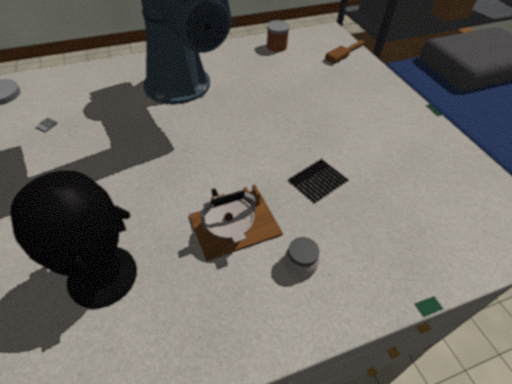

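View pics/top0.png

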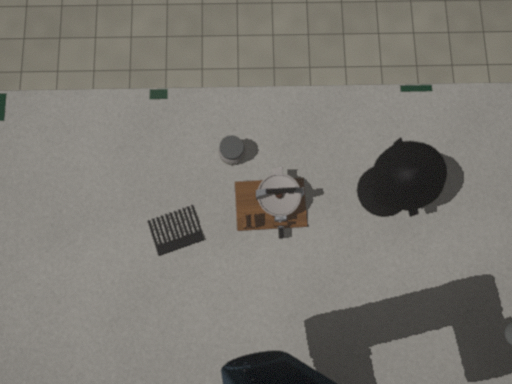

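The scene view shows the dish on its stand at about (230,215), with the wig head on the left. The top view shows the board at (271,204), the dish at (279,194), the pin handle at (281,232) and the notch at (249,222). Next I'll measure the board coarsely.

```bash
cat > h.py <<'E'
import numpy as np, cv2
from cell import ctrl, grab_frame, camera_model
def ray(m,uv,z):
    uv=np.atleast_2d(uv).astype(float)
    d=np.c_[(uv[:,0]-m['cx'])/m['fx'],(uv[:,1]-m['cy'])/m['fy'],np.ones(len(uv))]@m['R']
    c=-m['R'].T@m['t']
    return c+d*((z-c[2])/d[:,2])[:,None]
def proj(m,X):
    p=np.atleast_2d(X)@m['R'].T+m['t']; return np.c_[m['fx']*p[:,0]/p[:,2]+m['cx'],m['fy']*p[:,1]/p[:,2]+m['cy']]
E
python3 - <<'E'
from h import *
f=np.load("pics/top0.npz"); p=f['p']; m=camera_model("top")
h=cv2.cvtColor(p,cv2.COLOR_RGB2HSV)
k=((h[...,0]<20)&(h[...,1]>90)).astype(np.uint8); k[:160]=0;k[250:]=0;k[:,:215]=0;k[:,330:]=0
pts=np.argwhere(k)[:,::-1]; r=cv2.minAreaRect(pts.astype(np.float32)); b=cv2.boxPoints(r)
print(len(pts),r); w=ray(m,b,0.01); print(w.round(4)); e=np.diff(np.r_[w,w[:1]],axis=0); print(np.linalg.norm(e,axis=1), np.degrees(np.arctan2(e[:,1],e[:,0])))
w=camera_model("wrist"); print(-w['R'].T@w['t'],w['R'],w['fx'])
E
```

```text
1458 ((270.6366882324219, 203.89218139648438), (47.83625030517578, 69.00172424316406), 86.72950744628906)
[[ 0.6726  0.0905  0.01  ]
 [ 0.68   -0.0935  0.01  ]
 [ 0.5522 -0.0956  0.01  ]
 [ 0.5454  0.0848  0.01  ]]
[0.18411343 0.12775856 0.18053341 0.12733648] [ -87.71833213 -179.04990947   92.15819625    2.55683673]
[ 0.26652444 -0.51437385  0.38373025] [[ 0.35757146 -0.93388527 -0.00097227]
 [-0.90283485 -0.34594855  0.25536019]
 [-0.23881348 -0.09043172 -0.9668455 ]] 337.4183362433596
```

{"name": "apply_moves", "arguments": {"motion": [-1,0.54,0.86,0.04,0,0,-0.009,-1,0.54,0.86,0.04,0,0,-0.009,-1,0.54,0.86,0.04,0,0,-0.009,-1,0.54,0.86,0.04,0,0,-0.009,-1,0.54,0.86,0.04,0,0,-0.009,-1,0.54,0.86,0.04,0,0,-0.009]}}

```text
t: 0.85
tcp_pos: [0.3682, -0.2773, 0.2506]
ee_rot: [-0.0, 0.995, 0.097, -0.0]
wrist_force: [0.1, -1.3, 0.3]
width: 0.0885
grasp_force: 0.0
```

{"name": "apply_moves", "arguments": {"motion": [-1,0.54,0.86,0.04,0,0,-0.009,-1,0.54,0.86,0.04,0,0,-0.009,-1,0.54,0.86,0.04,0,0,-0.009,-1,0.54,0.86,0.04,0,0,-0.009,-1,0.54,0.86,0.04,0,0,-0.009,-1,0.54,0.86,0.04,0,0,-0.009,-1,0,0,0,0,0,0,-1,0,0,0,0,0,0]}}

```text
t: 1.85
tcp_pos: [0.5292, -0.021, 0.2621]
ee_rot: [0.0, 1.0, 0.014, -0.001]
wrist_force: [-0.5, -0.8, -1.0]
width: 0.0883
grasp_force: 0.0
```

Run:
```python
from h import *
import pickle
m=camera_model("wrist"); s=ctrl.get_state(); p,d=grab_frame("wrist")
pickle.dump((m,s,p,d),open("pics/w1.pkl","wb")); cv2.imwrite("pics/w1.png",p[:,:,::-1])
print(s['t'],s['tcp_pos'],s['ee_rot'],s['joint_positions'],s['wrist_force'])
```

```text
1.85 [ 0.52922042 -0.02098427  0.26214925] [ 4.54778878e-05  9.99905469e-01  1.37342391e-02 -6.49435646e-04] [-2.63655865e-01  5.99355896e-02  1.69281879e+00 -4.50508451e-04
  1.39006260e+00  1.27975236e+00] [-0.45481574 -0.83973651 -1.03922622]
```

View pics/w1.png

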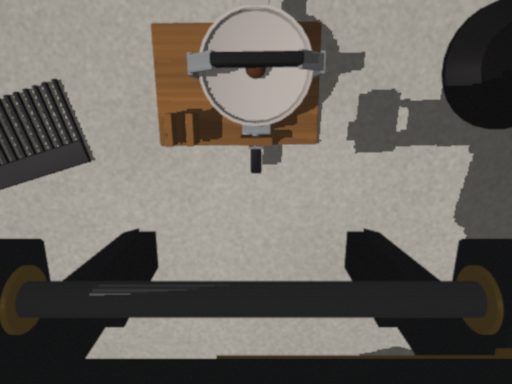

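The wrist view shows board corners near (152,24), (321,23), (319,145) and (160,146). The pin handle is at (256,160), the notch walls at (168,128) and (192,128), and the dish bar at (257,59). Next I'll measure these precisely.

Run:
```python
from h import *
import pickle
m,s,p,d=pickle.load(open("pics/w1.pkl","rb"))
h=cv2.cvtColor(p,cv2.COLOR_RGB2HSV); g=h[...,2]
k=((h[...,0]<22)&(h[...,1]>90)).astype(np.uint8); k[155:]=0;k[:,:140]=0;k[:,335:]=0
# board edges by line fits
def edge(pts,z): 
    w=ray(m,pts,z)[:,:2]; l=cv2.fitLine(w.astype(np.float32),cv2.DIST_HUBER,0,.01,.01).ravel(); return l
fr=edge([(c,np.where(k[:,c])[0].max()+.5) for c in list(range(205,235))+list(range(280,312))],.01)
lf=edge([(np.where(k[r])[0].min()-.5,r) for r in range(35,138)],.01)
rt=edge([(np.where(k[r])[0].max()+.5,r) for r in range(80,138)],.01)
for n,l in zip("FLR",(fr,lf,rt)): print(n,np.degrees(np.arctan2(l[1],l[0])),l[2:])
def X(a,b): 
    t=np.linalg.solve(np.c_[a[:2],-b[:2]],b[2:]-a[2:]); return a[2:]+t[0]*a[:2]
A,B=X(fr,lf),X(fr,rt); print("corners L,R",A,B,np.linalg.norm(A-B))
# handle, bar, notch
def blob(mask,z,n):
    q=np.argwhere(mask)[:,::-1]; r=cv2.minAreaRect(q.astype(np.float32)); w=ray(m,cv2.boxPoints(r),z)
    e=np.linalg.norm(np.diff(w[:3],axis=0),axis=1); v=w[1]-w[0] if e[0]>e[1] else w[2]-w[1]
    print(n,len(q),r,"ctr",w.mean(0).round(4),"size",e.round(4),"ang",np.degrees(np.arctan2(v[1],v[0])))
M=np.zeros(g.shape,bool)
a=M.copy(); a[145:178,246:268]=g[145:178,246:268]<50; blob(a,.042,"handle")
a=M.copy(); a[45:72,205:310]=g[45:72,205:310]<50; blob(a,.134,"bar")
for r in (115,120,125,130,135,140): print(r,[int(x) for x in p[r,158:206:2,0]],d[r,160:206:5].round(3))
```

```text
F -87.772224 [5.4874688e-01 1.0757833e-04]
L 2.2820175 [0.61096597 0.08711805]
R 2.6762567 [ 0.59116346 -0.09702415]
corners L,R [0.54546356 0.08450779] [ 0.5525956  -0.09882694] 0.18347341
handle 195 ((256.0, 160.5), (21.0, 8.0), 90.0) ctr [ 0.5354 -0.0277  0.042 ] size [0.0087 0.0231] ang -178.03818805024667
bar 1358 ((257.0434875488281, 61.28111267089844), (19.596406936645508, 92.120361328125), 89.34146118164062) ctr [ 0.6263 -0.0242  0.134 ] size [0.0696 0.014 ] ang -87.81501125716281
115 [135, 132, 134, 130, 129, 129, 104, 54, 53, 57, 59, 58, 56, 71, 127, 128, 128, 87, 53, 52, 56, 64, 64, 63] [0.387 0.347 0.346 0.368 0.368 0.347 0.346 0.368 0.388 0.388]
120 [145, 123, 121, 124, 128, 130, 117, 56, 53, 57, 58, 57, 55, 64, 130, 129, 129, 97, 53, 52, 52, 57, 57, 57] [0.388 0.348 0.348 0.369 0.369 0.348 0.348 0.367 0.389 0.388]
125 [152, 121, 120, 135, 130, 129, 126, 62, 54, 55, 58, 57, 55, 59, 120, 128, 129, 104, 54, 53, 51, 57, 56, 57] [0.392 0.349 0.349 0.367 0.37  0.349 0.35  0.367 0.39  0.392]
130 [146, 122, 121, 123, 128, 128, 125, 71, 53, 54, 58, 58, 55, 55, 109, 127, 128, 108, 55, 52, 52, 58, 58, 57] [0.392 0.35  0.351 0.369 0.372 0.372 0.351 0.366 0.392 0.392]
135 [159, 127, 119, 111, 101, 126, 127, 86, 53, 53, 57, 58, 57, 54, 103, 127, 126, 119, 58, 53, 52, 57, 58, 58] [0.394 0.352 0.351 0.367 0.375 0.373 0.352 0.365 0.394 0.394]
140 [162, 128, 120, 121, 128, 127, 127, 98, 53, 52, 57, 58, 57, 54, 103, 126, 126, 124, 62, 52, 53, 99, 91, 62] [0.394 0.354 0.354 0.366 0.374 0.375 0.353 0.364 0.395 0.394]
```

{"name": "apply_moves", "arguments": {"motion": [0,0.096,-0.136,0,0,0,0.0038,0,0,0,-0.6,0,0,0,0,0,0,-0.6,0,0,0,0,0,0,-0.6,0,0,0,0,0,0,-0.6,0,0,0,0,0,0,-0.6,0,0,0,0,0,0,-0.6,0,0,0,0,0,0,0,0,0,0]}}

```text
t: 2.9
tcp_pos: [0.5325, -0.0286, 0.0806]
ee_rot: [-0.001, 1.0, 0.018, -0.002]
wrist_force: [0.4, 0.3, -0.8]
width: 0.0444
grasp_force: 0.0
```

Run:
```python
from h import *
import pickle
m,s0,p,d=pickle.load(open("pics/w1.pkl","rb"))
print("notch mid", ray(m,[(178.5,125),(179.5,138)],.052), "want (0.5686,0.0536) along u(.9992,.0393)")
m=camera_model("wrist"); s=ctrl.get_state(); p,d=grab_frame("wrist")
cv2.imwrite("pics/w2.png",p[:,:,::-1]); print(s['tcp_pos'],s['ee_rot'],s['width'])
```

```text
notch mid [[0.57195429 0.05386754 0.052     ]
 [0.55863728 0.05319302 0.052     ]] want (0.5686,0.0536) along u(.9992,.0393)
[ 0.53249903 -0.02857764  0.08060072] [-6.66301494e-04  9.99826252e-01  1.84658496e-02 -2.45627166e-03] 0.04436408465985254
```

View pics/w2.png

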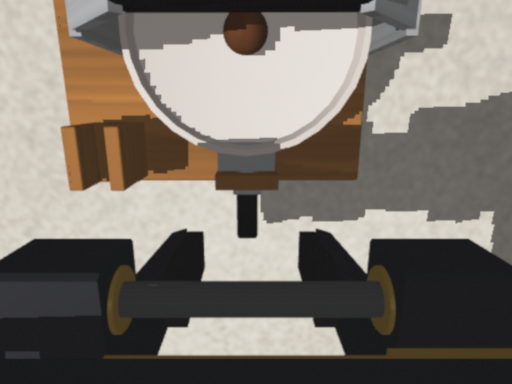

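The wrist view shows the open fingers straddling the black handle at (248,215), and the notch measurement agrees with the model. I'll descend now.

{"name": "apply_moves", "arguments": {"motion": [0,0,0,-0.3,0,0,0,0,0,0,-0.3,0,0,0,0,0,0,-0.3,0,0,0,0,0,0,-0.3,0,0,0,0,0,0,-0.12,0,0,0,0,0,0,0,0,0,0,0,0,0,0,0,0,0]}}

```text
t: 3.82
tcp_pos: [0.5349, -0.0279, 0.0171]
ee_rot: [0.0, 1.0, 0.019, 0.0]
wrist_force: [-0.5, 0.4, 0.4]
width: 0.0442
grasp_force: 0.0
```

{"name": "apply_moves", "arguments": {"motion": [0,0,0,-0.06,0,0,0,1,0,0,0,0,0,0,1,0,0,0,0,0,0,1,0,0,0,0,0,0,1,0,0,0,0,0,0,1,0,0,0,0,0,0], "squeeze": 15}}

```text
t: 4.58
tcp_pos: [0.5345, -0.0278, 0.0138]
ee_rot: [0.0, 1.0, 0.019, 0.0]
wrist_force: [0.1, 0.3, -0.5]
width: 0.0116
grasp_force: 15.0
```

{"name": "apply_moves", "arguments": {"motion": [1,-0.1,-0.004,0,0,0,0,1,-0.2,-0.0079,0,0,0,0,1,-0.2,-0.0079,0,0,0,0,1,-0.2,-0.0079,0,0,0,0,1,-0.2,-0.0079,0,0,0,0,1,-0.2,-0.0079,0,0,0,0,1,-0.1,-0.004,0,0,0,0,1,0,0,0,0,0,0]}}

```text
t: 5.58
tcp_pos: [0.4742, -0.0302, 0.0138]
ee_rot: [-0.0, 1.0, 0.019, 0.0]
wrist_force: [-0.2, 0.5, 0.4]
width: 0.012
grasp_force: 15.0
```

{"name": "apply_moves", "arguments": {"motion": [1,0,0,0.3,0,0,0,1,0,0,0.4,0,0,0,1,0,0,0.3,0,0,0,1,0,0.5,0,0,0,0,1,0,0.6,0,0,0,0,1,0,0.546,0,0,0,0,1,0,0,0,0,0,0,1,0,0,0,0,0,0]}}

```text
t: 6.58
tcp_pos: [0.4748, 0.0518, 0.0641]
ee_rot: [0.0, 1.0, 0.02, 0.0]
wrist_force: [0.8, -0.1, -0.0]
width: 0.0121
grasp_force: 15.0
```

{"name": "apply_moves", "arguments": {"motion": [1,0.4,0,0,0,0,0,1,0.4,0,0,0,0,0,1,0.344,0,0,0,0,0,1,0,0,0,0,0,0,1,0,0,0,0,0,0]}}

```text
t: 7.2
tcp_pos: [0.5309, 0.0516, 0.0635]
ee_rot: [-0.0, 1.0, 0.019, -0.001]
wrist_force: [-0.9, 0.3, -0.2]
width: 0.0116
grasp_force: 15.0
```

Run:
```python
from h import *
import pickle
m=camera_model("wrist"); s=ctrl.get_state(); p,d=grab_frame("wrist")
pickle.dump((m,s,p,d),open("pics/w3.pkl","wb"))
cv2.imwrite("pics/w3.png",p[:,:,::-1]); print(s['tcp_pos'],s['ee_rot'],s['width'])
```

```text
[0.53091056 0.05159651 0.06345871] [-2.64551869e-05  9.99822379e-01  1.88388783e-02 -5.54278491e-04] 0.011625896862901261
```

View pics/w3.png

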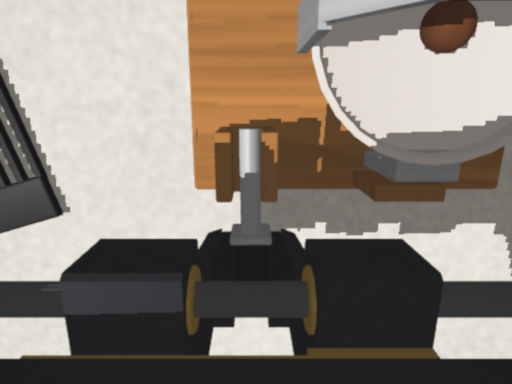

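The pin is held straight above the notch: tip at (250,128), collar at (250,238), wall outer edges at about 215 and 277. I'll check the alignment numerically.

Run:
```python
from h import *
import pickle
m,s,p,d=pickle.load(open("pics/w3.pkl","rb"))
o=np.array([.6297,-.024]);a=np.radians(2.2);R=np.array([[np.cos(a),np.sin(a)],[-np.sin(a),np.cos(a)]])
f=lambda uv,z:(((ray(m,uv,z)[:,:2]-o)@R.T)*1000).round(1)
for r in (135,150,165): print(r,[int(x) for x in p[r,208:288:2,0]])
print("pin (tip,mid,collar) stand mm",f([(250,128.5),(250.3,165),(250.5,225)],.0845).tolist())
print("wall outer L/R top",f([(215.5,165),(277.5,165),(215.5,200),(275.5,200)],.052).tolist())
```

```text
135 [176, 176, 175, 182, 188, 188, 187, 188, 188, 186, 183, 121, 79, 86, 87, 104, 188, 201, 211, 223, 216, 184, 168, 152, 130, 100, 103, 177, 183, 185, 186, 185, 185, 186, 177, 110, 91, 91, 91, 92]
150 [173, 173, 173, 136, 88, 89, 90, 91, 92, 92, 92, 88, 78, 85, 87, 96, 184, 200, 209, 222, 217, 186, 168, 153, 130, 101, 82, 84, 89, 90, 91, 100, 101, 155, 167, 100, 82, 82, 83, 83]
165 [174, 172, 173, 147, 89, 88, 90, 91, 92, 91, 91, 88, 78, 83, 87, 92, 172, 200, 208, 220, 217, 185, 169, 154, 132, 102, 81, 85, 88, 89, 91, 91, 92, 92, 90, 83, 82, 83, 83, 82]
pin (tip,mid,collar) stand mm [[-39.0, 78.6], [-52.4, 78.5], [-76.1, 78.4]]
wall outer L/R top [[-58.1, 94.9], [-58.1, 65.7], [-75.2, 95.4], [-75.2, 66.3]]
```

{"name": "apply_moves", "arguments": {"motion": [1,0.016,0.034,0,0,0,0,1,0,0,-0.2,0,0,0,1,0,0,-0.2,0,0,0,1,0,0,-0.2,0,0,0,1,0,0,-0.1,0,0,0,1,0,0,-0.1,0,0,0,1,0,0,0,0,0,0]}}

```text
t: 8.12
tcp_pos: [0.5323, 0.0538, 0.0233]
ee_rot: [-0.0, 1.0, 0.019, -0.0]
wrist_force: [-0.0, -0.0, 0.2]
width: 0.0121
grasp_force: 15.0
```

{"name": "apply_moves", "arguments": {"motion": [1,0,0,-0.06,0,0,0,1,0,0,-0.06,0,0,0,1,0,0,-0.06,0,0,0,1,0,0,0,0,0,0]}}

```text
t: 8.62
tcp_pos: [0.5323, 0.0539, 0.0144]
ee_rot: [-0.0, 1.0, 0.019, -0.0]
wrist_force: [0.6, 0.5, -0.1]
width: 0.0119
grasp_force: 15.0
```

{"name": "apply_moves", "arguments": {"motion": [0.4,0,0,0,0,0,0,0.2,0,0,0,0,0,0,0,0,0,0,0,0,0,0,0,0,0,0,0,0,0,0,0,0.3,0,0,0,0,0,0,0.8,0,0,0,0,0,0,0.9,0,0,0,0,0,0,0,0,0,0]}}

```text
t: 9.62
tcp_pos: [0.5358, 0.0536, 0.1197]
ee_rot: [0.001, 1.0, 0.019, 0.004]
wrist_force: [-0.5, 0.8, 0.9]
width: 0.0442
grasp_force: 0.0
```

Run:
```python
from h import *
import pickle
m=camera_model("wrist"); s=ctrl.get_state(); p,d=grab_frame("wrist")
pickle.dump((m,s,p,d),open("pics/w4.pkl","wb"))
cv2.imwrite("pics/w4.png",p[:,:,::-1]); print(s['tcp_pos'],s['ee_rot'],s['width'],s['joint_positions'])
```

```text
[0.53578942 0.05357847 0.11973764] [6.09330702e-04 9.99803249e-01 1.93099649e-02 4.49636025e-03] 0.0441504290254531 [-1.20917156e-01  2.34836359e-01  1.80390096e+00  5.65164501e-05
  1.09378053e+00  1.41123072e+00]
```

View pics/w4.png

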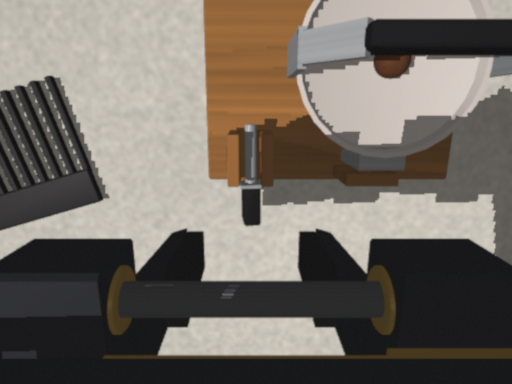

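The pin lies in the notch, let go: tip (250,126), collar (250,183), handle (251,205). Next I'll rise, turn the tool 90° and hover over the dish.

{"name": "apply_moves", "arguments": {"motion": [0,0,0,0.8,0,0,0,0,0,0,0.9,0,0,0.05,0,0.2,-0.17,0.9,0,0,0.05,0,0.2,-0.17,0,0,0,0.05,0,0.25,-0.2,0,0,0,0.05,0,0.25,-0.2,0,0,0,0.05,0,0.25,-0.2,0,0,0,0.05,0,0.25,-0.2,0,0,0,0.05]}}

```text
t: 10.68
tcp_pos: [0.602, -0.0033, 0.243]
ee_rot: [-0.001, 0.841, 0.541, -0.001]
wrist_force: [0.7, -0.1, 0.5]
width: 0.044
grasp_force: 0.0
```

{"name": "apply_moves", "arguments": {"motion": [0,0.25,-0.2,0,0,0,0.05,0,0.25,-0.22,0,0,0,0.05,0,0,0,0,0,0,0.05,0,0,0,0,0,0,0.05,0,0,0,0,0,0,0,0,0,0,0,0,0,0]}}

```text
t: 11.42
tcp_pos: [0.6271, -0.024, 0.2439]
ee_rot: [-0.001, 0.636, 0.772, -0.0]
wrist_force: [-0.8, 0.7, -0.6]
width: 0.044
grasp_force: 0.0
```

Run:
```python
from h import *
import pickle
m=camera_model("wrist"); s=ctrl.get_state(); p,d=grab_frame("wrist")
pickle.dump((m,s,p,d),open("pics/w5.pkl","wb"))
q=s['ee_rot']; print(s['tcp_pos'],q,2*np.degrees(np.arctan2(q[2],q[1])),s['width'],s['joint_positions'])
cv2.imwrite("pics/w5.png",p[:,:,::-1])
```

```text
[ 0.62709768 -0.02402424  0.24391315] [-6.20001845e-04  6.35833444e-01  7.71825976e-01 -3.31366334e-04] 101.03632285708308 0.04400068648505439 [-2.27103020e-01  2.92721162e-01  1.46081394e+00 -4.12322627e-05
  1.38946297e+00 -4.19715727e-01]
```

View pics/w5.png

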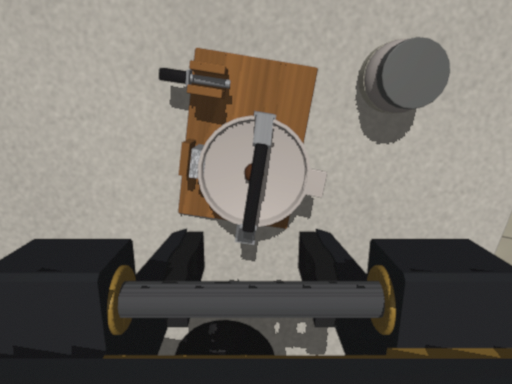

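The view shows the bar running from (262,145) to (249,228) and the lip at (316,183). The pin is still in its notch at (205,80). I over-turned by about 9° and will correct it after measuring the bar.

Run:
```python
from h import *
import pickle
m,s,p,d=pickle.load(open("pics/w5.pkl","rb"))
g=p.max(2).astype(int); a=np.zeros(g.shape,np.uint8); a[138:242,238:275]=(g[138:242,238:275]<50)
n,l,st,c=cv2.connectedComponentsWithStats(a); i=1+st[1:,4].argmax(); q=np.argwhere(l==i)[:,::-1]
r=cv2.minAreaRect(q.astype(np.float32)); print(r,len(q))
for z in(.134,): 
    w=ray(m,cv2.boxPoints(r),z); e=np.linalg.norm(np.diff(w[:3],axis=0),axis=1); v=w[1]-w[0] if e[0]>e[1] else w[2]-w[1]
    print(w.mean(0),e,np.degrees(np.arctan2(v[1],v[0])), "depth",np.median(d[l==i]))
for rr in (160,180,200,215):
    x=np.where(l[rr]==i)[0]; print(rr,ray(m,[(x.min()-.5,rr),(x.max()+.5,rr)],.134)[:,:2].round(4).tolist())
print(proj(m,[.6297,-.024,.134]))
```

```text
((253.58360290527344, 187.7589111328125), (13.948321342468262, 89.10145568847656), 9.659893035888672) 1061
[ 0.62833725 -0.02321982  0.134     ] [0.07146261 0.01052973] 91.44796182395675 depth 0.26311165
160 [[0.6233, -0.0008], [0.633, 0.0011]]
180 [[0.6225, -0.0168], [0.6331, -0.0147]]
200 [[0.6247, -0.0328], [0.634, -0.031]]
215 [[0.6255, -0.0453], [0.6341, -0.0436]]
[[254.85193258 190.53763639]]
```

{"name": "apply_moves", "arguments": {"motion": [0,0.036,0,0,0,0,-0.049,0,0,0,-0.4,0,0,0,0,0,0,-0.6,0,0,0,0,0,0,-0.6,0,0,0,0,0,0,-0.5,0,0,0,0,0,0,-0.4,0,0,0,0,0,0,-0.2,0,0,0,0,0,0,0,0,0,0]}}

```text
t: 12.48
tcp_pos: [0.6289, -0.024, 0.109]
ee_rot: [-0.001, 0.692, 0.722, -0.0]
wrist_force: [-0.6, 0.1, 1.2]
width: 0.0443
grasp_force: 0.0
```

{"name": "apply_moves", "arguments": {"motion": [0,0,0,0,0,0,0]}}

```text
t: 12.6
tcp_pos: [0.6301, -0.0243, 0.1108]
ee_rot: [0.001, 0.692, 0.722, 0.0]
wrist_force: [-0.6, -0.3, 0.2]
width: 0.0437
grasp_force: 0.0
```

Run:
```python
from h import *
s=ctrl.get_state(); q=s['ee_rot']; print(s['tcp_pos'],q,2*np.degrees(np.arctan2(q[2],q[1])))
```

```text
[ 0.63005315 -0.02430215  0.11075106] [7.85476747e-04 6.92147896e-01 7.21755126e-01 4.59303213e-04] 92.39920477700355
```

{"name": "apply_moves", "arguments": {"motion": [0,-0.016,0.004,-0.1,0,0,0,0.5,0,0,0,0,0,0,0.7,0,0,0,0,0,0,0.75,0,0,0,0,0,0,0.8,0,0,0,0,0,0,1,0,0,0,0,0,0,1,0,0,0,0,0,0], "squeeze": 30}}

```text
t: 13.48
tcp_pos: [0.6286, -0.024, 0.1048]
ee_rot: [0.0, 0.692, 0.722, 0.0]
wrist_force: [1.0, -0.7, -0.7]
width: 0.0096
grasp_force: 30.0
```

{"name": "apply_moves", "arguments": {"motion": [1,0,0,0.02,0,0,0,1,0,0,0.04,0,0,0,1,0,0,0.06,0,0,0,1,0,0,0.08,0,0,0,1,0,0,0.08,0,0,0,1,0,0,0.08,0,0,0,1,0,0,0.08,0,0,0,1,0,0,0.08,0,0,0]}}

```text
t: 14.48
tcp_pos: [0.6285, -0.0239, 0.1311]
ee_rot: [0.0, 0.692, 0.722, 0.0]
wrist_force: [-0.3, 0.2, -1.8]
width: 0.0095
grasp_force: 30.0
```

{"name": "apply_moves", "arguments": {"motion": [1,0,0,0.08,0,0,0,1,0,0,0.08,0,0,0,1,0,0,0.08,0,0,0,1,0,0,0.08,0,0,0,1,0,0,0.08,0,0,0,1,0,0,0.08,0,0,0,1,0,0,0.08,0,0,0,1,0,0,0.08,0,0,0]}}

```text
t: 15.48
tcp_pos: [0.6285, -0.0239, 0.163]
ee_rot: [0.0, 0.692, 0.722, 0.0]
wrist_force: [-0.5, -0.6, -1.2]
width: 0.0098
grasp_force: 30.0
```

{"name": "apply_moves", "arguments": {"motion": [1,0,0,0.08,0,0,0,1,0,0,0.08,0,0,0,1,0,0,0.08,0,0,0,1,0,0,0.08,0,0,0,1,0,0,0.06,0,0,0,1,0,0,0.04,0,0,0,1,0,0,0.02,0,0,0,1,0,0,0,0,0,0]}}

```text
t: 16.48
tcp_pos: [0.6285, -0.0239, 0.1847]
ee_rot: [-0.0, 0.692, 0.722, 0.0]
wrist_force: [0.4, -0.0, -2.3]
width: 0.0094
grasp_force: 30.0
```

Run:
```python
from h import *
import pickle
s=ctrl.get_state(); q=s['ee_rot']; print(s['t'],s['tcp_pos'],q,2*np.degrees(np.arctan2(q[2],q[1])),s['wrist_force'],s['ft_torque'],s['width'],s['grasp_force'])
ims=[]
for n in("wrist","scene"):
    p,d=grab_frame(n); ims.append(p)
o=np.hstack([ims[0],cv2.resize(ims[1][150:270,170:330],(512,384))]); cv2.imwrite("pics/l1.png",cv2.resize(o[:,:,::-1],(800,300)))
```

```text
16.475 [ 0.62849034 -0.02391651  0.18470961] [-1.38626892e-05  6.92248281e-01  7.21659419e-01  2.92412644e-06] 92.38331130709751 [ 0.42210311 -0.02114187 -2.27106716] [-0.06052348 -0.09554625  0.0269412 ] 0.009420413610256174 29.988903142511845
```

View pics/l1.png

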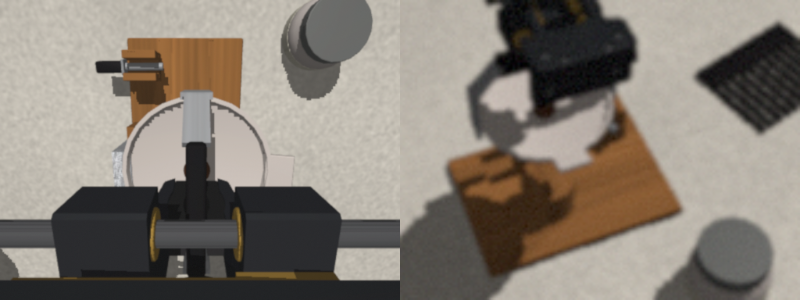

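The dish is 80 mm up and level with the bead in the middle, and the pin is still in its notch. Now the turn.

{"name": "apply_moves", "arguments": {"motion": [1,0,0,0,0,0,-0.0056,1,0,0,0,0,0,-0.0111,1,0,0,0,0,0,-0.0167,1,0,0,0,0,0,-0.0167,1,0,0,0,0,0,-0.0167,1,0,0,0,0,0,-0.0167,1,0,0,0,0,0,-0.0167,1,0,0,0,0,0,-0.0167]}}

```text
t: 17.58
tcp_pos: [0.6285, -0.0239, 0.1847]
ee_rot: [-0.0, 0.813, 0.582, -0.0]
wrist_force: [1.2, -0.4, -1.9]
width: 0.0099
grasp_force: 30.0
```

{"name": "apply_moves", "arguments": {"motion": [1,0,0,0,0,0,-0.0167,1,0,0,0,0,0,-0.0167,1,0,0,0,0,0,-0.0167,1,0,0,0,0,0,-0.0167,1,0,0,0,0,0,-0.0167,1,0,0,0,0,0,-0.0167,1,0,0,0,0,0,-0.0167,1,0,0,0,0,0,-0.0167]}}

```text
t: 18.58
tcp_pos: [0.6285, -0.0239, 0.1847]
ee_rot: [-0.0, 0.917, 0.4, -0.0]
wrist_force: [-0.6, 0.1, -1.9]
width: 0.0099
grasp_force: 30.0
```

{"name": "apply_moves", "arguments": {"motion": [1,0,0,0,0,0,-0.0167,1,0,0,0,0,0,-0.0167,1,0,0,0,0,0,-0.0167,1,0,0,0,0,0,-0.0167,1,0,0,0,0,0,-0.0167,1,0,0,0,0,0,-0.0167,1,0,0,0,0,0,-0.0167,1,0,0,0,0,0,-0.0167]}}

```text
t: 19.58
tcp_pos: [0.6285, -0.0239, 0.1847]
ee_rot: [-0.0, 0.98, 0.2, -0.0]
wrist_force: [0.7, -0.9, -1.7]
width: 0.0095
grasp_force: 30.0
```

{"name": "apply_moves", "arguments": {"motion": [1,0,0,0,0,0,-0.0167,1,0,0,0,0,0,-0.0167,1,0,0,0,0,0,-0.0167,1,0,0,0,0,0,-0.0167,1,0,0,0,0,0,-0.0167,1,0,0,0,0,0,-0.0167,1,0,0,0,0,0,-0.0111,1,0,0,0,0,0,-0.0056]}}

```text
t: 20.58
tcp_pos: [0.6285, -0.0239, 0.1847]
ee_rot: [-0.0, 1.0, 0.019, -0.0]
wrist_force: [0.0, -0.4, -1.2]
width: 0.0095
grasp_force: 30.0
```

{"name": "apply_moves", "arguments": {"motion": [1,0,0,0,0,0,0,1,0,0,0,0,0,0,1,0,0,0,0,0,0,1,0,0,0,0,0,0]}}

```text
t: 21.08
tcp_pos: [0.6285, -0.024, 0.1847]
ee_rot: [-0.0, 1.0, 0.019, 0.0]
wrist_force: [-0.8, 0.3, -1.4]
width: 0.0099
grasp_force: 30.0
```

Run:
```python
from h import *
s=ctrl.get_state(); q=s['ee_rot']; print(s['t'],s['tcp_pos'],q,2*np.degrees(np.arctan2(q[2],q[1])),s['wrist_force'],s['ft_torque'],abs(s['qd']).max())
ims=[grab_frame(n)[0] for n in("wrist","scene","top")]
a=ims[0]; b=cv2.resize(ims[1][120:312,0:340],(680,384)); c=cv2.resize(ims[2][100:260,140:460],(768,384))
o=np.vstack([np.hstack([a,b]),np.hstack([c,np.zeros((384,424,3),np.uint8)])]); cv2.imwrite("pics/f1.png",cv2.resize(o[:,:,::-1],(798,514)))
```

```text
21.075 [ 0.62849338 -0.02395753  0.18472304] [-7.79766978e-06  9.99814612e-01  1.92546635e-02  7.78445555e-06] 2.2065582705056856 [-0.75842571  0.32691034 -1.42650629] [ 0.02900356  0.02883896 -0.0655338 ] 0.0010960084767696135
```

View pics/f1.png

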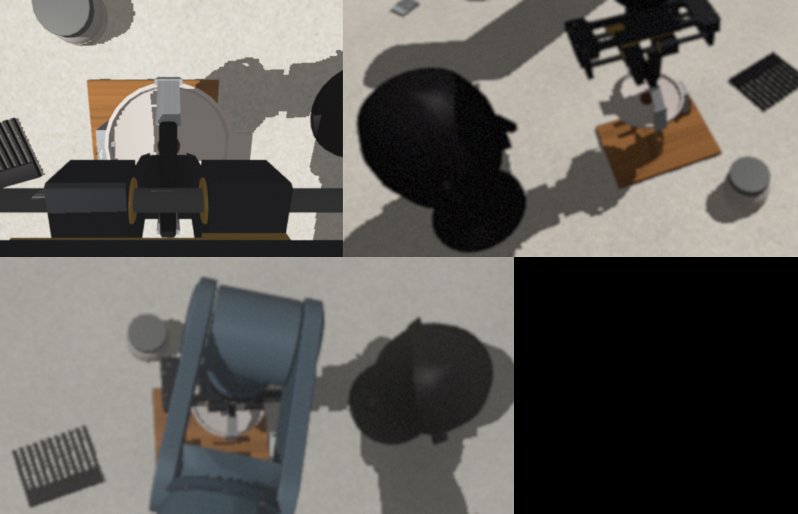

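The three views show the dish level above its stand and turned a quarter clockwise. The lip faces the wig head, the bead is still in the middle, and the other things are where they were. Handing it in.

```bash
python3 -c "
from cell import workorder; print(workorder.finish_job())"
```

```text
the job is handed in; nothing more can be done
None
```

The job is handed in: the pin lies let go in the side notch, and the gripper holds the dish level, 80 mm above its stand and turned 90° clockwise with its lip towards the wig head and the bead in the middle, at about 21 s of the 56 s allowed; no verdict came back.

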